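Pull a draught shield's sash down with a hook pole

ROBOT

A 6-joint arm with a two-finger parallel gripper is mounted at the origin on a cart in front of the work surface, level with it; the furniture and walls round the work are solid. World frame = base frame: x ahead of the robot, y to its left, z up, the work surface at z = 0. Lengths are in m, angles in rad, forces in N, time in s.
With the tool pointing down it reaches from about 0.35 to 0.975 m from the base axis. Payload 4.9 kg.
Tool frame: the origin (TCP) lies midway between the tips of the shut fingers; the grasp point (between the pads) lies 19 mm behind it (manip.hold_point_z is the distance from the TCP to the grasp point, in m); z points along the fingers, y is the line along which they close (so a half turn about z gives the same grasp; the last joint's range is limited). The gripper opens to 85 mm and grips with 20 to 120 N. Pads are 22 mm wide; open, the fingers measure 114 mm over their backs; the gripper's body (76 mm by 85 mm) begins 54 mm behind the grasp point. The pads swing forward as they close: fully open they stand 13 mm farther back than shut.
Start: joints at [-1.234, 0.053, 1.613, -0, 1.476, -0.119], TCP at [0.275, -0.561, 0.231] pointing down, gripper open.
Joint ranges: [-3.01, 3.01], [-1.01, 2.22], [0.06, 2.58], [-1.02, 4.17], [0.09, 2.62], [-3.14, 3.14]. Speed limits (rad/s): [2.57, 2.57, 3.14, 3.14, 3.14, 3.14].

INTERFACE

Orientations are given as a unit quaternion [w, x, y, z].
In Python, from plant import manip gives the robot as it stands. The module is installed in compiled form; this text tells all that it offers.
- The arm moves only by the shell command python3 -m jog 'ROWS' [OPENING]. ROWS is JSON, one flat list of numbers, 6 for each row, row after row: the shift along the tool's x, y, z in units of 0.1 m (1.0 is 0.1 m), then the turn, a rotation vector about the tool's x, y, z in units of 180 degrees (1.0 is 180 degrees). A call has 1 to 8 rows; each row is the pose to reach, as a shift and turn from the pose commanded when the call began, along the tool's axes at that moment, turning the shorter way round; what a row does not reach only later rows make up. A row lasts 1/8 s, in which the tool goes at most 62.5 mm and 10.7 degrees, less where a joint would pass 70% of its speed; a pose out of reach is approached as far as the arm can. A call with a number of a shift or a turn outside -1 to 1 is refused whole. A call with a gripper value outside its range is refused whole. OPENING is the finger opening in mm, from 0 to 85.4, set as the call begins (- or left out, the last holds). The fingers move at their own pace and stop on an object; the grip force is fixed at half the most. Time passes only in rows, so rows that repeat a pose let the fingers close. It gives the time, the measured TCP pose, the force, the opening and the grip force at its end, in the units of the state.
- manip.state(): the state, without advancing time (a new reading comes with each control period).
- manip.grab_frame(name): name is "side" or "top" or "wrist"; returns a dict with "img" (384x512x3 uint8, blue, green, red), "z_map" (384x512 float32, m along the optical axis (not along the pixel's ray), 0 where there is no reading), "fx", "fy", "cx", "cy" (pixels), "xyz" and "attitude" of the camera in the world; the wrist camera has in their place "T_tool_cam" (4x4, takes a point from camera to tool coordinates, whose origin is the TCP and whose axes are the flange's). Camera axes: x right, y up, looking along -z (the intrinsics and any distortion apply to the point x, -y, -z); pixel columns grow to the right and rows downward; lengths in m; the calibration is good to about 2 mm. A picture is of the moment at which its call begins: read the wrist's pose just before it.
- manip.job_done(): hands the job in; it is judged then, once.
The state is a dict: "time": time; "joint_pos": joint angles; "joint_vel": joint speeds; "joint_efforts": joint torques, N m; "tool_pos": TCP position; "tool_rot": TCP orientation; "contact_force": force on the tool from outside, world axes, zero at the start; "ft_torque": the same for the moment, N m; "gripper_width": opening from 0.0 (shut) to 1.0 (fully open); "grasp_force": force on a finger pad.
Only numpy, scipy, OpenCV 4.12 (cv2) and the standard library are available. Lean on these libraries where they do the work, as an engineer would, in place of code of your own. Each camera call takes 0.05 s, during which the arm holds its last target. There are 200 camera calls.

TASK

Take the hook pole out of its stand, slip its hook sideways through the high eye on the draught shield's sash, draw the sash down with it onto its stop and seat it there with a firm, steady pull of about 18 newtons for half a second (15 at least, and never more than 22 on the eye or the shield). Then unhook without raising the sash and hang the pole back in its stand. Move the sash only with the hook in its eye, keep the gripper off the shield, and do not disturb the vial, the screwdriver or the blank flange.

Things in the scene. Friction and masses are not known exactly. Their poses are not given: they have to be found in the camera images.
- sash (a joint): travel of the sash, m: 0 raised, 0.090 fully down on its hard stop. A clear 142 x 104 mm panel in an aluminium frame between the shield's two front guide posts. Stays where it is left (6 N friction, lift spring): drawing it down slowly takes about 4 N near the top, rising to about 9 N near the bottom; at the stop force climbs at once. Over about 3 N upwards near the bottom raises it.
- ring (a point): centre of the steel eye's hole on the front of the sash's top rail: hole 20 mm, bar 6 mm thick, outside 32 mm. The hole's axis is this point's y (level, along the sash), -x points to the shield's front, z up. 29 mm in front of the rail; 193 mm above the bench at joint 0, 103 mm at 0.090. Air on both sides of it; the guide posts (206 mm high) are 80 mm to either side, 34 mm behind.
- shield: draught shield fixed to the bench: a box 140 x 180 mm, roof 126 mm high, open in front behind the sash; two aluminium guide posts 206 mm high at the front. Origin at the centre of its underside, x pointing from its front to its back, y along its width, z up.
- pole: loose steel hook pole, 178 mm long, about 120 g, hanging upright in its stand. Origin on the shaft axis, level with its very bottom; z up. Hook in the y-z plane: the 7 mm rod cranks out to y = -15 mm, runs down, returns along +y as a level toe (underside 5 mm, top 12 mm above the origin) that ends at y = +15.5 mm in a lip turned down to z = 0. Open towards +y; throat above the toe 30 mm high.
- pole_grip (a point): middle of the pole's black handle (148 mm above the pole's origin, on the axis): handle 24 mm in the pole's x, 18 mm in y, 67 mm tall (from 33 mm above to 34 mm below this point); take it from above. Pole's axes.
- pole_toe (a point): point of the toe's centre line on the shaft axis, 8.5 mm above the pole's origin, 139.5 mm below pole_grip; pole's axes. To hook: pole's y along the eye's y, toe at the hole's height, lip beside the eye on its -y side, then along +y until this point is in the hole (half a turn round works from the other side). The lip hangs 5 mm below the toe: lift by that to slip it out.
- pole_collar (a point): centre of the underside of the steel collar (disc of 36 mm, 6 mm thick) just below the handle, 105 mm above the pole's origin; the pole hangs by this collar.
- stand: stand for the pole, fixed to the bench: base 80 x 100 mm, two columns, and a slotted top plate 46 x 90 mm. Origin at the centre of its underside, z up. To its right, on the way to the shield, a hotplate stirrer fixed to the bench carries an upright rod 12 mm thick whose top is 290 mm above the bench: carry the pole over or round it. To its left stands a big white instrument.
- stand_slot (a point): centre of the slot in the stand's top plate, on the plate's upper face, 130 mm above the bench; slot 46 mm along this point's y, 15 mm along x, plate 10 mm thick. The hook (37 x 7 mm) goes straight up and down through it with the pole's y along the slot's y (either way round); the pole hangs with its collar flat on the plate.
- vial: bystander: small vial with a black cap, 25 mm wide, 52 mm tall, origin at the centre of its underside
- screwdriver: bystander: screwdriver lying on the bench, 176 mm long, 20 mm high, origin at its underside
- blank_flange: bystander: round metal blank flange, 40 mm wide, 7 mm high, origin at the centre of its underside

How it is judged:
On the way, in this order (a step that is already met when the one before it is completed fails the run):
1. the hook's toe is through the eye while the sash is still up (distance between pole_toe and ring below 0.013 m and value of joint sash below 0.04 m), for 0.1 s.
2. the hook in its eye holds the sash down on its stop with at least 15 N (value of joint sash above 0.088 m and distance between pole_toe and ring below 0.016 m and contact force between pole and shield above 15 N), for 0.5 s.
At the end, for the whole second after the job is handed in: the sash is within 2 mm of its bottom stop, and the pole hangs at rest and upright (within 0.1 rad) in the stand, its collar within 8 mm of the slot's centre (value of joint sash above 0.088 m and distance between pole_collar and stand_slot below 0.008 m and angle between pole's own z axis and vertical below 0.1 rad and linear speed of pole below 0.02 m/s); the robot touches nothing.
It fails at once if the pole presses on the eye, sash or shield with more than 22 N (contact force between pole and shield above 22 N).
It fails at once if the gripper or arm touches the sash or the shield (contact force between any of the fingers, the arm and shield above 0.5 N).
It fails at once if the sash is driven down without the hook in its eye (velocity of joint sash above 0.02 m/s and distance between pole_toe and ring above 0.022 m).
It fails at once if a bystander is moved by more than 20 mm (distance of any of vial, screwdriver, blank_flange from where it was at the start of the episode above 0.02 m).
It also fails if it takes over 72 s, if anything falls off the work surface, if the arm or the gripper's body presses on something with over 40 N, if the wrist force passes 120 N, or if a joint passes its speed limit or range.

## Working session

There is one attempt and no reset: what is moved stays moved. The work goes in short steps, Python scripts to look and compute and a shell command to move; the robot and the scene stay as the last step left them, time stands still between calls to the robot, and variables do not carry over. Pictures are saved under pics/ and viewed, at most 13 in all, crops included, and the job is handed in when it is done.

```bash
mkdir -p pics
cat > h.py <<'E'
import numpy as np, cv2
from scipy.spatial.transform import Rotation as R
from plant import manip
def rot(q): return R.from_quat([q[1],q[2],q[3],q[0]]).as_matrix()
def grab(n):
    s=manip.state(); f=manip.grab_frame(n)
    if n=="wrist":
        T=np.eye(4);T[:3,:3]=rot(s["tool_rot"]);T[:3,3]=s["tool_pos"];T=T@np.array(f["T_tool_cam"])
    else:
        T=np.eye(4);T[:3,:3]=rot(f["attitude"]);T[:3,3]=f["xyz"]
    f["T"]=T; np.save(f"f_{n}.npy",f,allow_pickle=True); return f
def load(n): return np.load(f"f_{n}.npy",allow_pickle=True).item()
def pt(f,u,v,z=None):
    z=f["z_map"][int(v),int(u)] if z is None else z
    c=np.array([(u-f["cx"])/f["fx"]*z,-(v-f["cy"])/f["fy"]*z,-z,1]); return (f["T"]@c)[:3]
def cloud(f):
    v,u=np.mgrid[:384,:512]; z=f["z_map"]
    c=np.stack([(u-f["cx"])/f["fx"]*z,-(v-f["cy"])/f["fy"]*z,-z,np.ones_like(z)],-1); p=(c@f["T"].T)[...,:3].copy(); p[z==0]=np.nan; return p
def proj(f,p):
    c=np.linalg.inv(f["T"])@np.append(p,1); return f["cx"]+f["fx"]*c[0]/-c[2], f["cy"]-f["fy"]*c[1]/-c[2]
E
python3 - <<'E'
from h import *
print(manip.state())
for n in("side","top"):
    f=grab(n); print(n,[k for k in f], f["fx"],f["cx"],f["cy"],f["T"].round(3).tolist(), {k:f[k] for k in f if 'dist' in k})
    cv2.imwrite(f"pics/{n}0.png",cv2.resize(f["img"],(768,576)))
E
```

```text
{'time': 0.0, 'joint_pos': array([-1.23401484e+00,  5.33655832e-02,  1.61428014e+00,  1.35679460e-05,
        1.47598757e+00, -1.18979050e-01]), 'joint_vel': array([ 0.00054857,  0.00053687, -0.00033589, -0.0009942 , -0.00024458,
        0.00136122]), 'joint_efforts': array([-2.28924684e-03, -3.93692458e+01, -3.70173669e+01, -2.39386800e-04,
        7.08375723e-03,  4.12269983e-06]), 'tool_pos': array([ 0.2749023 , -0.56061354,  0.23006588]), 'tool_rot': array([-1.01500973e-03,  9.74147097e-01,  2.25912354e-01, -1.04181758e-04]), 'contact_force': array([-0.12373776, -0.35968957,  0.33194625]), 'ft_torque': array([-0.0137111 ,  0.00119523,  0.00435282]), 'grasp_force': 0.0, 'gripper_width': 1.0005480047340645}
side ['img', 'z_map', 'fx', 'fy', 'cx', 'cy', 'xyz', 'attitude', 'T'] 372.4797335394408 253.83373757543757 192.26468115094147 [[-0.998, -0.029, 0.058, 0.587], [0.064, -0.592, 0.804, 0.689], [0.011, 0.806, 0.592, 0.699], [0.0, 0.0, 0.0, 1.0]] {}
top ['img', 'z_map', 'fx', 'fy', 'cx', 'cy', 'xyz', 'attitude', 'T'] 393.0099761106591 252.38922665506016 193.66889909467102 [[-0.002, 0.991, -0.134, 0.392], [-1.0, -0.001, 0.009, -0.08], [0.009, 0.134, 0.991, 1.168], [0.0, 0.0, 0.0, 1.0]] {}
```

View pics/side0.png

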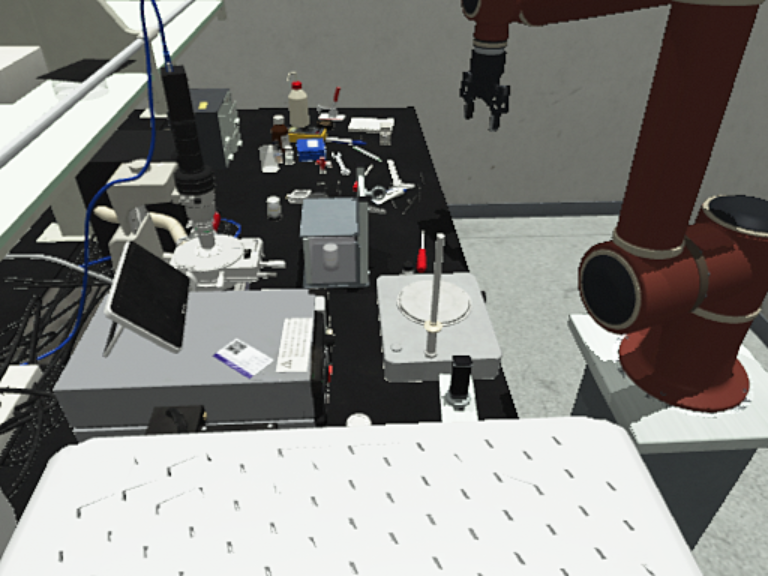

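View pics/top0.png

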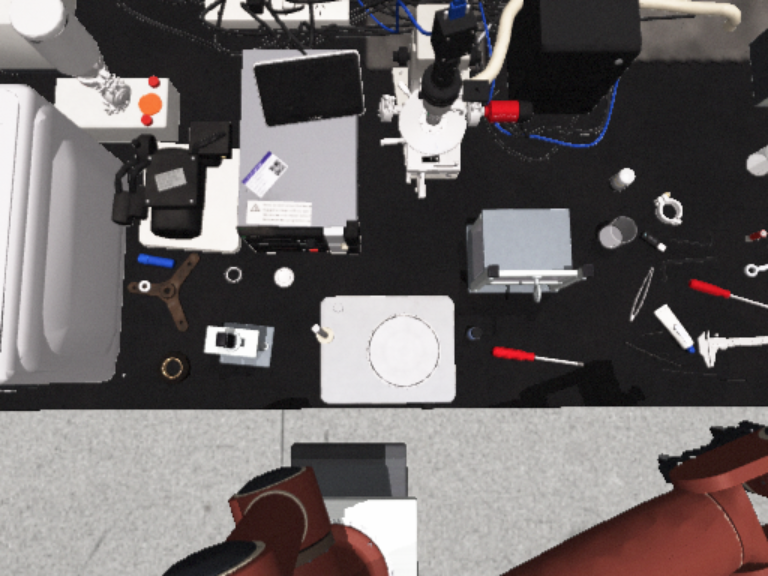

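The top view shows the pole in its stand at about (235,340), the hotplate rod at (322,330) and the eye at (538,288), with the vial at (475,333) and the screwdriver at (535,357). Next I'll measure these from the depth maps and enlarge the two areas.

Run:
```python
from h import *
t=load("top"); s=load("side")
for n,f,uv in [("top",t,dict(handle=(228,341),plate=(245,330),plate2=(212,345),rod=(319,327),hot=(404,350),eye=(538,288),rail=(538,272),vial=(475,333),roof=(525,235),postL=(475,277),postR=(585,270),sd=(515,354),bf=(283,277),bench=(620,330))),("side",s,dict(handle=(461,360),handle2=(461,385),rod=(438,237),rail=(348,200),eye=(362,180)))]:
    for k,(u,v) in uv.items(): print(n,k,pt(f,u/1.5,v/1.5).round(4))
def crop(f,u0,v0,u1,v1,k): return cv2.resize(f["img"][v0:v1,u0:u1],None,fx=k,fy=k,interpolation=cv2.INTER_CUBIC)
a=crop(t,130,205,200,255,5);b=crop(t,300,130,400,200,4);c=crop(s,280,230,330,290,5);d=crop(s,190,105,260,200,4)
W=np.zeros((600,800,3),np.uint8)
for im,(x,y) in ((a,(0,0)),(b,(400,0)),(c,(0,290)),(d,(400,290))):
    h=min(im.shape[0],600-y);w=min(im.shape[1],800-x);W[y:y+h,x:x+w]=im[:h,:w]
cv2.imwrite("pics/crop1.png",W)
```

```text
top handle [0.4405 0.1596 0.1897]
top plate [0.4628 0.1452 0.1291]
top plate2 [0.4365 0.2019 0.1303]
top rod [4.559e-01 1.000e-04 2.933e-01]
top hot [ 0.4293 -0.1377  0.0657]
top eye [ 0.5287 -0.3578  0.1879]
top rail [ 0.5565 -0.3598  0.1846]
top vial [ 0.4616 -0.2733  0.0518]
top roof [ 0.6334 -0.3546  0.1295]
top postL [ 0.5739 -0.2813  0.0211]
top postR [ 0.5561 -0.4316  0.2073]
top sd [ 0.4227 -0.3554  0.021 ]
top bf [0.5768 0.0995 0.0047]
top bench [ 4.703e-01 -5.712e-01  2.000e-04]
side handle [0.4456 0.1723 0.2001]
side handle2 [0.4439 0.182  0.1643]
side rod [0.4582 0.0123 0.288 ]
side rail [ 0.5827 -0.4228  0.1244]
side eye [ 0.552  -0.4013  0.182 ]
```

View pics/crop1.png

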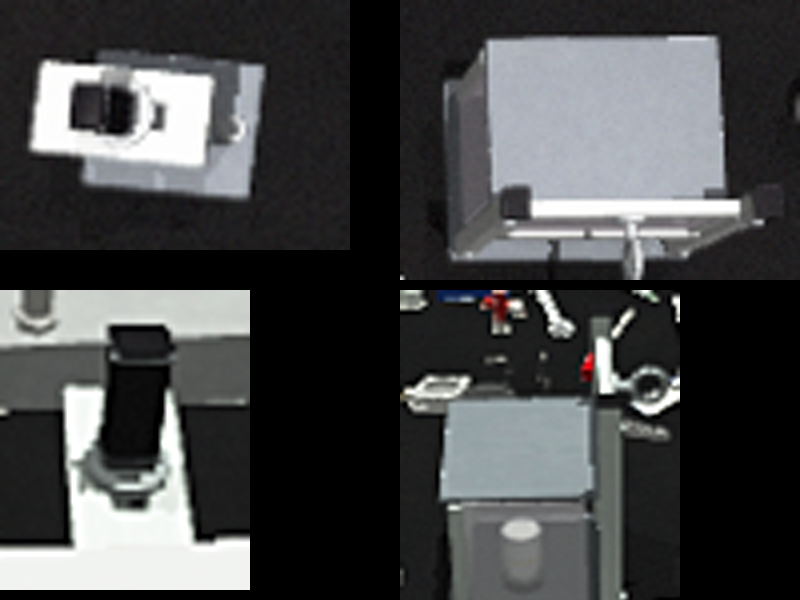

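The crops show the stand plate nearly aligned with world y, the black handle above the collar, and the eye in front of the top rail seen edge-on in the top view. Now I'll fit the plate, handle, rail and rod from both clouds.

Run:
```python
from h import *
t=load("top"); s=load("side")
for n,f in (("top",t),("side",s)):
    p=cloud(f).reshape(-1,3); g=lambda x0,x1,y0,y1,z0,z1:p[(p[:,0]>x0)&(p[:,0]<x1)&(p[:,1]>y0)&(p[:,1]<y1)&(p[:,2]>z0)&(p[:,2]<z1)]
    for k,b in dict(plate=(.38,.5,.1,.26,.122,.137),handle=(.38,.5,.1,.26,.185,.25),rod=(.43,.49,-.04,.06,.24,.33),posts=(.5,.62,-.48,-.24,.198,.215),rail=(.535,.6,-.43,-.29,.17,.198),eye=(.5,.545,-.45,-.25,.15,.22),roof=(.5,.75,-.48,-.22,.118,.134)).items():
        q=g(*b)
        if len(q)<4: print(n,k,len(q)); continue
        r=cv2.minAreaRect(q[:,:2].astype(np.float32)*1000)
        print(n,k,len(q),q.mean(0).round(4),"rect",np.round(r[0],1),np.round(r[1],1),round(r[2],1),"z",np.percentile(q[:,2],[5,50,95]).round(4))
print(t["T"][:3,:3]@[0,0,-1])
# scene heights around path
p=cloud(t).reshape(-1,3)
for y in np.arange(-.6,.3,.06):
  print(round(y,2),[round(float(np.nanmax(np.append(p[(abs(p[:,1]-y)<.03)&(abs(p[:,0]-x)<.03)][:,2],0))),2) for x in np.arange(.36,.75,.06)])
```

```text
top plate 457 [0.4433 0.1656 0.1302] rect [444.2 169.1] [91.4 45.9] 84.7 z [0.1267 0.1299 0.1352]
top handle 89 [0.4444 0.1672 0.2006] rect [444.6 169.2] [19.6 22.5] 88.1 z [0.1891 0.2017 0.2056]
top rod 32 [0.4545 0.0046 0.28  ] rect [454.8   5.5] [10.  10.2] 45.9 z [0.2461 0.288  0.2915]
top posts 119 [ 0.5568 -0.3575  0.2052] rect [ 556.7 -358. ] [ 18.8 176.2] 0.7 z [0.2028 0.2051 0.2088]
top rail 266 [ 0.5549 -0.3587  0.1812] rect [ 549.  -362.3] [ 25.2 135.6] 0.8 z [0.1716 0.1822 0.1858]
top eye 60 [ 0.5249 -0.3579  0.1787] rect [ 525.7 -357.7] [36.7  6.2] 2.6 z [0.1635 0.1799 0.1908]
top roof 2441 [ 0.6268 -0.3579  0.1258] rect [ 616.9 -356.4] [136.5 169.5] 0.5 z [0.1223 0.1258 0.1292]
side plate 491 [0.4485 0.181  0.1303] rect [444.7 170.5] [89.  46.3] 84.3 z [0.1276 0.1297 0.1356]
side handle 153 [0.4462 0.1761 0.1973] rect [444.8 172.3] [22.2 24.3] 88.7 z [0.1871 0.1993 0.203 ]
side rod 107 [0.4562 0.0118 0.2669] rect [455.7  10.7] [11.5 11. ] 84.8 z [0.2426 0.2679 0.2886]
side posts 48 [ 0.5558 -0.3359  0.2033] rect [ 556.9 -355.7] [ 19.8 176.5] 0.7 z [0.2002 0.2038 0.2055]
[... 367 characters left out ...]
1, 0.01, 0.01, 0.07, 0.01]
-0.54 [0.01, 0.01, 0.01, 0.01, 0.0, 0.07, 0.01]
-0.48 [0.01, 0.01, 0.01, 0.01, 0.0, 0.0, 0.01]
-0.42 [0.01, 0.02, 0.0, 0.21, 0.13, 0.13, 0.0]
-0.36 [0.01, 0.02, 0.18, 0.19, 0.13, 0.13, 0.0]
-0.3 [0.01, 0.02, 0.06, 0.21, 0.13, 0.13, 0.01]
-0.24 [0.06, 0.06, 0.06, 0.21, 0.01, 0.01, 0.13]
-0.18 [0.07, 0.07, 0.07, 0.06, 0.01, 0.01, 0.15]
-0.12 [0.07, 0.07, 0.07, 0.06, 0.01, 0.01, 0.13]
-0.06 [0.06, 0.07, 0.07, 0.06, 0.17, 0.17, 0.17]
-0.0 [0.06, 0.28, 0.29, 0.07, 0.17, 0.17, 0.17]
0.06 [0.01, 0.01, 0.01, 0.01, 0.16, 0.17, 0.17]
0.12 [0.01, 0.13, 0.13, 0.01, 0.16, 0.17, 0.17]
0.18 [0.01, 0.21, 0.21, 0.01, 0.16, 0.17, 0.17]
0.24 [0.01, 0.13, 0.13, 0.01, 0.03, 0.17, 0.17]
```

```bash
cat >> h.py <<'E'
def rows(p,yaw,tilt=None,cmd=None):
    "units for a move to TCP p, tool down, tool x at yaw (deg)"
    s=manip.state(); A=rot(s["tool_rot"]); B=R.from_euler('z',yaw,degrees=True).as_matrix()@np.diag([1.,-1,-1])
    d=A.T@(np.array(p)-s["tool_pos"])/.1; w=R.from_matrix(A.T@B).as_rotvec()/np.pi
    return d.round(3).tolist(),w.round(4).tolist()
E
python3 - <<'E'
from h import *
print(rows((.45,-.40,.38),0)); print(manip.grab_frame("wrist")["T_tool_cam"])
E
```

```text
([2.28, -0.675, -1.496], [-0.0006, 0.0001, 0.1451])
[[-2.79997088e-04  9.56908220e-01  2.90390393e-01  7.36813470e-02]
 [ 9.99999956e-01  2.97718699e-04 -1.68476465e-05  1.04753446e-04]
 [-1.02576301e-04  2.90390375e-01 -9.56908261e-01 -1.43497835e-01]
 [ 0.00000000e+00  0.00000000e+00  0.00000000e+00  1.00000000e+00]]
```

```bash
python3 -m jog '[1,-0.3,-0.75,0,0,0, 1,-0.3,-0.75,0,0,0, 1,-0.3,-0.75,0,0,0]' | tail -3; python3 -m jog '[1,-0.3,-0.75,0,0,0, 1,-0.3,-0.75,0,0,0, 1,-0.3,-0.75,0,0,0]' |tail -1;  python3 -m jog '[0.28,-0.075,0,0,0,0.05, 0.28,-0.075,0,0,0,0.1, 0.28,-0.075,0,0,0,0.1451, 0.28,-0.075,0,0,0,0.1451, 0.28,-0.075,0,0,0,0.1451]'
python3 - <<'E'
from h import *
f=grab("wrist"); print(f["fx"],f["cx"],f["cy"],manip.state()["tool_pos"],rows((.45,-.4,.38),0), proj(f,[.526,-.357,.175]))
cv2.imwrite("pics/w1.png",cv2.resize(f["img"],(768,576)))
E
```

```text
contact_force: [-1.2, -0.4, 0.2]
gripper_width: 1.001
grasp_force: 0.0
grasp_force: 0.0
time: 1.52
tool_pos: [0.4493, -0.4008, 0.3799]
tool_rot: [-0.001, 1.0, 0.0, -0.001]
contact_force: [0.1, -1.3, 0.5]
gripper_width: 0.997
grasp_force: 0.0
271.630914909978 247.7737876912778 189.6683217539828 [ 0.4495018  -0.40063942  0.38027613] ([0.005, -0.006, 0.003], [-0.0003, 0.0004, 0.0002]) (np.float64(212.07694129079178), np.float64(104.47133560929754))
```

View pics/w1.png

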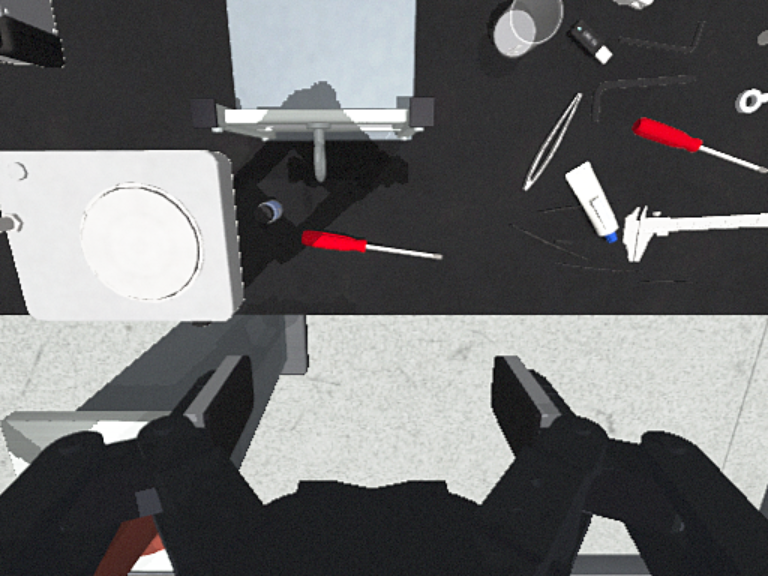

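The wrist view shows the eye at about (319,155) in the enlarged picture, which is (213,103) raw. That matches my projected estimate of (212,104). I'll refine with the cloud.

Run:
```python
from h import *
f=load("wrist"); p=cloud(f).reshape(-1,3); g=lambda x0,x1,y0,y1,z0,z1:p[(p[:,0]>x0)&(p[:,0]<x1)&(p[:,1]>y0)&(p[:,1]<y1)&(p[:,2]>z0)&(p[:,2]<z1)]
q=g(.49,.545,-.39,-.32,.15,.22)
print("eye",len(q),q.mean(0),np.percentile(q,[2,50,98],axis=0).round(4).tolist())
for lo in np.arange(.504,.545,.004):
    e=q[(q[:,0]>=lo)&(q[:,0]<lo+.004)]
    if len(e): print(round(lo,3),len(e),e[:,1].mean().round(4),e[:,2].max().round(4))
q=g(.545,.6,-.43,-.29,.17,.2);print("rail",len(q),np.percentile(q,[2,50,98],axis=0).round(4).tolist(),np.polyfit(q[:,1],q[:,0],1))
q=g(.53,.6,-.48,-.24,.2,.215);r=cv2.minAreaRect(q[:,:2].astype(np.float32)*1000);print("posts",r,q[:,2].mean())
for n in("top","side"):
    p=cloud(load(n)).reshape(-1,3);q=g(.49,.545,-.39,-.32,.14,.22);print(n,np.percentile(q,[2,50,98],axis=0).round(4).tolist())
print(rows((.38,.18,.38),-5.5))
```

```text
eye 229 [ 0.5269863  -0.35819245  0.18068667] [[0.509, -0.3612, 0.1635], [0.5266, -0.3586, 0.1826], [0.5447, -0.3542, 0.1911]]
0.504 3 -0.358 0.1805
0.508 16 -0.3583 0.187
0.512 23 -0.3587 0.1903
0.516 27 -0.3584 0.1909
0.52 24 -0.3581 0.1919
0.524 32 -0.3583 0.1912
0.528 21 -0.3581 0.1914
0.532 27 -0.3583 0.1876
0.536 21 -0.3578 0.1832
0.54 28 -0.3579 0.1797
0.544 7 -0.358 0.179
rail 1278 [[0.5479, -0.4266, 0.1718], [0.5554, -0.3603, 0.1835], [0.5609, -0.2932, 0.1854]] [-0.00555591  0.55365599]
posts ((556.6310424804688, -357.39208984375), (19.270164489746094, 176.07891845703125), 0.02550201304256916) 0.20632514866496052
top [[0.5091, -0.361, 0.1603], [0.5244, -0.3578, 0.1799], [0.5436, -0.355, 0.1909]]
side [[0.5083, -0.3576, 0.16], [0.5254, -0.3539, 0.1749], [0.5424, -0.3503, 0.1877]]
([-0.692, -5.807, 0.009], [-0.0003, 0.0004, 0.0307])
```

The eye centre comes out at about (0.524, -0.358, 0.175), so the sash has come down about 18 mm. The rail and posts agree with that. Next I move above the stand.

```bash
python3 -m jog '[-0.12,-1,0,0,0,0, -0.12,-1,0,0,0,0]' | tail -1; python3 -m jog '[-0.12,-1,0,0,0,0, -0.12,-1,0,0,0,0]' | tail -1; python3 -m jog '[-0.12,-1,0,0,0,0, -0.12,-1,0,0,0,0]' | tail -1; python3 -m jog '[-0.12,-1,0,0,0,0, -0.12,-1,0,0,0,0]' | tail -1; python3 -m jog '[-0.12,-1,0,0,0,0, -0.12,-1,0,0,0,0]' | tail -1; python3 -m jog '[-0.09,-0.8,0,0,0,0.03, -0.09,-0.8,0,0,0,0.03, -0.09,-0.8,0,0,0,0.03, -0.09,-0.8,0,0,0,0.03]'
python3 - <<'E'
from h import *
f=grab("wrist"); s=manip.state(); print(s["tool_pos"],s["joint_pos"].round(3))
p=cloud(f).reshape(-1,3); g=lambda x0,x1,y0,y1,z0,z1:p[(p[:,0]>x0)&(p[:,0]<x1)&(p[:,1]>y0)&(p[:,1]<y1)&(p[:,2]>z0)&(p[:,2]<z1)]
for k,b in dict(plate=(.38,.5,.1,.26,.126,.1325),collar=(.38,.5,.1,.26,.1335,.139),handle=(.38,.5,.1,.26,.196,.25),rod=(.43,.49,-.04,.06,.24,.33)).items():
    q=g(*b)
    if len(q)<4: print(k,len(q)); continue
    r=cv2.minAreaRect(q[:,:2].astype(np.float32)*1000); print(k,len(q),q.mean(0).round(4),"rect",np.round(r[0],1),np.round(r[1],1),round(r[2],1),"z",np.percentile(q[:,2],[5,50,95]).round(4))
u,v=map(int,proj(f,[.444,.17,.17])); print(u,v)
a=f["img"][max(v-60,0):v+60,max(u-80,0):u+80]; cv2.imwrite("pics/w2.png",cv2.resize(a,None,fx=5,fy=5,interpolation=cv2.INTER_CUBIC))
E
```

```text
grasp_force: 0.0
grasp_force: 0.0
grasp_force: 0.0
grasp_force: 0.0
grasp_force: 0.0
time: 3.32
tool_pos: [0.3813, 0.1791, 0.3812]
tool_rot: [0.0, 0.999, -0.047, -0.0]
contact_force: [-0.6, -0.2, -0.3]
gripper_width: 1.0
grasp_force: 0.0
[0.38138979 0.17891253 0.38128439] [ 0.262 -0.491  1.83  -0.     1.802  1.928]
plate 1527 [0.4466 0.1705 0.1307] rect [445.8 170.6] [90.1 44.6] 84.5 z [0.1294 0.1308 0.132 ]
collar 196 [0.4487 0.171  0.1368] rect [445.7 171. ] [33.9 35.2] 28.4 z [0.1353 0.1368 0.138 ]
handle 352 [0.4455 0.1707 0.2028] rect [445.3 170.7] [17.5 23.5] 84.5 z [0.1998 0.2031 0.2047]
rod 585 [0.4558 0.0103 0.273 ] rect [456.    7.9] [11.8 11. ] 86.3 z [0.2446 0.2764 0.2907]
249 115
```

View pics/w2.png

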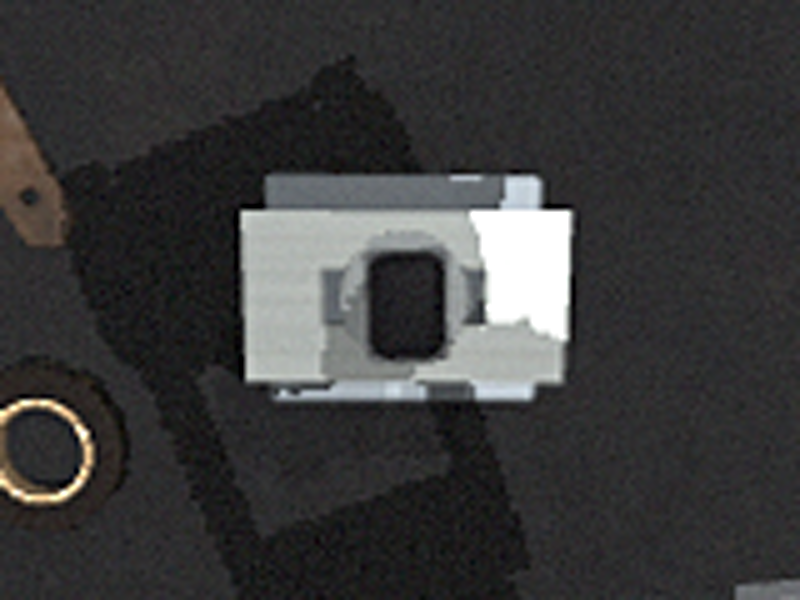

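The wrist view shows the pole centred in the slot, with the handle's narrow side along the slot. The axis is at (0.4455, 0.1707) with a yaw of -5.5°. Descend and grasp.

Run:
```python
from h import *
print(rows((.4455,.1707,.154),-5.5))
```

```text
([0.646, 0.02, 2.273], [0.0001, -0.0001, 0.0002])
```

```bash
python3 -m jog '[0.645,0.02,0.5,0,0,0, 0.645,0.02,1,0,0,0, 0.645,0.02,1,0,0,0, 0.645,0.02,1,0,0,0]' | tail -5; python3 -m jog '[0,0,0.3,0,0,0, 0,0,0.6,0,0,0, 0,0,0.9,0,0,0, 0,0,1,0,0,0, 0,0,1,0,0,0]'|tail -5
python3 - <<'E'
from h import *
print(rows((.4455,.1707,.154),-5.5), manip.state()["contact_force"])
E
```

```text
tool_pos: [0.4457, 0.1713, 0.2835]
tool_rot: [-0.0, 0.999, -0.048, 0.001]
contact_force: [0.0, 0.6, 0.9]
gripper_width: 0.999
grasp_force: 0.0
tool_pos: [0.446, 0.172, 0.1835]
tool_rot: [-0.0, 0.999, -0.047, 0.001]
contact_force: [-0.9, 0.7, 1.1]
gripper_width: 1.0
grasp_force: 0.0
([-0.005, 0.014, 0.295], [-0.0003, -0.0009, 0.0006]) [-0.90577605  0.68945592  1.07522699]
```

```bash
python3 -m jog '[0,0.01,0.15,0,0,0, 0,0.01,0.28,0,0,0, 0,0.01,0.28,0,0,0, 0,0.01,0.28,0,0,0]'|tail -5;  python3 -m jog '[0,0,0,0,0,0, 0,0,0,0,0,0, 0,0,0,0,0,0, 0,0,0,0,0,0, 0,0,0,0,0,0, 0,0,0,0,0,0, 0,0,0,0,0,0, 0,0,0,0,0,0]' 0
python3 -c "
from h import *
print(manip.state()['tool_pos'])"
```

```text
tool_pos: [0.4451, 0.1708, 0.1533]
tool_rot: [0.0, 0.999, -0.047, -0.0]
contact_force: [0.7, -0.3, 0.8]
gripper_width: 0.996
grasp_force: 0.0
time: 6.0
tool_pos: [0.4453, 0.1707, 0.1536]
tool_rot: [-0.0, 0.999, -0.047, 0.0]
contact_force: [0.1, 0.2, 1.6]
gripper_width: 0.205
grasp_force: 58.6
[0.44525373 0.17074982 0.15355657]
```

```bash
python3 -m jog '[0,0,-0.25,0,0,0, 0,0,-0.5,0,0,0, 0,0,-0.75,0,0,0, 0,0,-1,0,0,0]'|tail -5;  python3 -m jog '[0,0,-0.4,0,0,0, 0,0,-0.8,0,0,0, 0,0,-1,0,0,0, 0,0,-1,0,0,0, 0,0,-1,0,0,0]'
python3 - <<'E'
from h import *
s=manip.state(); print(s["tool_pos"],s["joint_pos"].round(3))
f=grab("side"); u,v=map(int,proj(f,s["tool_pos"]-[0,0,.06])); print(u,v, rows((.53,.17,.35),0))
a=f["img"][max(v-60,0):v+60,max(u-80,0):u+80]; cv2.imwrite("pics/s2.png",cv2.resize(a,None,fx=5,fy=5,interpolation=cv2.INTER_CUBIC))
E
```

```text
tool_pos: [0.4446, 0.1707, 0.2532]
tool_rot: [0.0, 0.999, -0.047, -0.001]
contact_force: [-0.3, 0.4, -1.2]
gripper_width: 0.202
grasp_force: 58.4
time: 7.12
tool_pos: [0.4445, 0.1706, 0.351]
tool_rot: [0.0, 0.999, -0.047, -0.002]
contact_force: [0.0, 0.4, -0.7]
gripper_width: 0.206
grasp_force: 58.5
[0.44448858 0.17059639 0.3509526 ] [ 0.21  -0.35   1.778  0.     1.717  1.875]
312 202 ([0.853, -0.075, 0.004], [0.0003, 0.0012, -0.03])
```

View pics/s2.png

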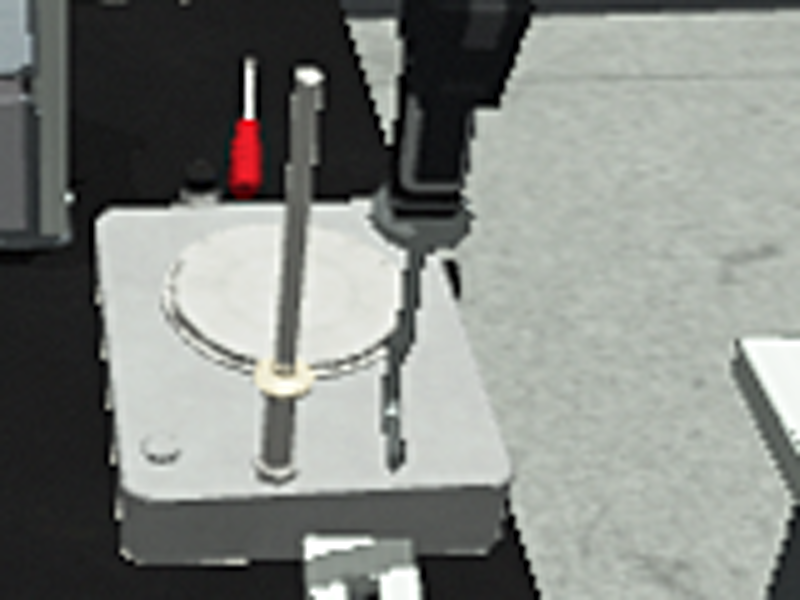

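The side view shows the pole lifted clear, with its rod running from (415,250) to (395,465) in the crop, but it sees the hook edge-on. I'll compare both hook hypotheses with the depths.

Run:
```python
from h import *
f=load("side"); s=manip.state(); tp=s["tool_pos"]; o=tp+[0,0,.019-.148]; yaw=np.radians(-5.5); yv=np.array([-np.sin(yaw),np.cos(yaw),0])
u0,v0=312-80,202-60
for sg in (1,-1):
    for nm,y,z in (("shaft",0,.095),("rod60",-.015,.06),("rod40",-.015,.04),("rod20",-.015,.02),("toe mid",0,.0085),("lip",.0155,.0)):
        p=o+sg*y*yv+[0,0,z]; u,v=proj(f,p); print(sg,nm,np.round([(u-u0)*5,(v-v0)*5]))
p=cloud(f).reshape(-1,3); q=p[(abs(p[:,0]-o[0])<.03)&(abs(p[:,1]-o[1])<.04)&(p[:,2]>o[2]-.01)&(p[:,2]<o[2]+.1)]
for lo in np.arange(-.005,.1,.01):
    e=q[(q[:,2]-o[2]>=lo)&(q[:,2]-o[2]<lo+.01)]
    if len(e): print(round(lo,3),len(e),(e.mean(0)-o).round(4),(e[:,1]-o[1]).min().round(4),(e[:,1]-o[1]).max().round(4))
```

```text
1 shaft [411. 243.]
1 rod60 [397. 296.]
1 rod40 [391. 338.]
1 rod20 [386. 379.]
1 toe mid [387. 428.]
1 lip [388. 473.]
-1 shaft [411. 243.]
-1 rod60 [405. 348.]
-1 rod40 [399. 391.]
-1 rod20 [393. 432.]
-1 toe mid [387. 428.]
-1 lip [381. 418.]
-0.005 2 [0.0013 0.0165 0.0038] 0.0158 0.0172
0.005 56 [-0.0003  0.0029  0.0107] -0.0129 0.0171
0.015 16 [-0.0011 -0.0115  0.0207] -0.014 -0.0088
0.025 13 [-0.0013 -0.0111  0.0308] -0.0135 -0.0097
0.035 6 [ 0.0007 -0.0073  0.0411] -0.0132 -0.0018
0.045 13 [0.0001 0.0013 0.0508] -0.0096 0.0044
0.055 17 [0.0004 0.0033 0.0604] -0.0011 0.0062
0.065 17 [-0.0001  0.0036  0.0697] 0.0018 0.0064
0.075 20 [0.0002 0.003  0.0799] -0.0015 0.0047
0.085 16 [-0.0002  0.0037  0.0903] 0.0014 0.0055
0.095 1 [0.0012 0.0043 0.0951] 0.0043 0.0043
```

The depths settle it. The long rod lies on the world −y side and the lip on +y, so the pole's y is along world +y and no half turn is needed. I'll go round the rod at x≈0.525 with the pole's bottom at 0.222, which clears the eye and the posts.

```bash
python3 -m jog '[0.4,-0.04,0,0,0,-0.015, 0.8,-0.07,0,0,0,-0.034, 0.8,-0.07,0,0,0,-0.034, 0.8,-0.07,0,0,0,-0.034]'|tail -5;  python3 -m jog '[0,0.5,0,0,0,0, 0,1,0,0,0,0]'|grep pos; python3 -m jog '[0,0.5,0,0,0,0, 0,1,0,0,0,0]'|grep pos;python3 -m jog '[0,0.5,0,0,0,0, 0,1,0,0,0,0]'|grep pos;python3 -m jog '[0,0.5,0,0,0,0, 0,1,0,0,0,0]'|grep pos;python3 -m jog '[0,0.5,0,0,0,0, 0,1,0,0,0,0]'|grep pos;python3 -m jog '[0,0.4,0,0,0,0, 0,0.7,0,0,0,0, 0,0.7,0,0,0,0, 0,0.7,0,0,0,0]'
python3 -c "
from h import *
print(rows((.524,-.394,.351),.5)); s=manip.state();print(s['tool_pos'],s['joint_pos'])"
```

```text
tool_pos: [0.5246, 0.1701, 0.3517]
tool_rot: [0.0, 1.0, 0.006, -0.002]
contact_force: [0.3, -0.5, -1.1]
gripper_width: 0.201
grasp_force: 58.5
tool_pos: [0.5255, 0.0698, 0.3533]
tool_pos: [0.5267, -0.0307, 0.3535]
tool_pos: [0.528, -0.1307, 0.3535]
tool_pos: [0.5294, -0.2305, 0.3536]
tool_pos: [0.5309, -0.3304, 0.3536]
time: 9.43
tool_pos: [0.5323, -0.3987, 0.3535]
tool_rot: [-0.0, 1.0, 0.006, 0.0]
contact_force: [-0.5, 0.1, -1.0]
gripper_width: 0.202
grasp_force: 58.9
([-0.083, -0.048, 0.025], [-0.0002, -0.0, 0.0014])
[ 0.53232468 -0.39866523  0.35346558] [-7.54793207e-01  1.04092252e-01  1.35825859e+00  4.42206176e-04
  1.67955250e+00  8.03074528e-01]
```

```bash
python3 -m jog '[-0.08,0,0.2,0,0,0, -0.08,0,0.4,0,0,0, -0.083,0,0.555,0,0,0, -0.083,0,0.555,0,0,0, -0.083,0,0.555,0,0,0]'
python3 - <<'E'
from h import *
s=manip.state(); tp=s["tool_pos"]; print(tp)
for n in ("side","top","wrist"):
    f=grab(n); o=tp+[0,0,.019-.148]
    p=cloud(f).reshape(-1,3)
    q=p[(abs(p[:,0]-o[0])<.02)&(p[:,1]>o[1]-.03)&(p[:,1]<o[1]+.024)&(p[:,2]>o[2]-.01)&(p[:,2]<o[2]+.1)]
    e=p[(abs(p[:,0]-.524)<.0165)&(abs(p[:,1]+.358)<.012)&(p[:,2]>.155)&(p[:,2]<.2)]
    print(n,"eye",len(e),np.percentile(e,[2,50,98],axis=0).round(4).tolist() if len(e) else "")
    for lo in (-.004,.003,.015,.03,.06,.075,.09):
        w=q[(q[:,2]-o[2]>=lo)&(q[:,2]-o[2]<lo+.01)]
        if len(w): print(lo,len(w),(w.mean(0)-o).round(4),"x",(w[:,0]-o[0]).min().round(4),(w[:,0]-o[0]).max().round(4),"y",(w[:,1]-o[1]).min().round(4),(w[:,1]-o[1]).max().round(4))
f=load("side"); u,v=map(int,proj(f,[.524,-.37,.19])); a=f["img"][v-50:v+40,u-60:u+60]; cv2.imwrite("pics/s3.png",cv2.resize(a,None,fx=6,fy=6,interpolation=cv2.INTER_CUBIC))
E
```

```text
time: 10.05
tool_pos: [0.5245, -0.3999, 0.2984]
tool_rot: [0.0, 1.0, 0.006, 0.0]
contact_force: [0.0, -0.7, -0.3]
gripper_width: 0.202
grasp_force: 59.0
[ 0.52453487 -0.39991679  0.29836819]
side eye 52 [[0.5083, -0.3572, 0.1596], [0.5239, -0.3541, 0.1752], [0.5395, -0.3517, 0.1873]]
-0.004 1 [-0.0024  0.0147  0.0059] x -0.0024 -0.0024 y 0.0147 0.0147
0.003 13 [-0.0001  0.0041  0.0097] x -0.0034 0.0032 y -0.0101 0.0175
0.015 7 [ 0.0008 -0.0109  0.0205] x -0.0007 0.0026 y -0.0154 -0.0057
0.03 5 [ 0.0013 -0.0116  0.0341] x -0.0008 0.0027 y -0.0145 -0.0099
0.06 6 [-0.0012  0.0034  0.0647] x -0.0029 0.0004 y -0.0002 0.0054
0.075 6 [-0.0011  0.0034  0.0809] x -0.0029 0.0006 y -0.0015 0.0054
0.09 6 [-0.0009  0.0047  0.0942] x -0.0027 0.0008 y 0.0001 0.0083
top eye 53 [[0.5093, -0.3612, 0.1617], [0.5231, -0.3576, 0.1823], [0.5379, -0.3555, 0.1915]]
0.003 5 [0.0006 0.0121 0.0105] x -0.0019 0.0026 y 0.0092 0.0137
wrist eye 275 [[0.5103, -0.3608, 0.163], [0.5254, -0.3588, 0.1846], [0.54, -0.3549, 0.191]]
-0.004 2 [0.0031 0.0113 0.0058] x 0.003 0.0031 y 0.0093 0.0134
0.003 90 [0.0016 0.0025 0.0117] x -0.0026 0.0041 y -0.0138 0.0144
0.015 25 [ 0.0028 -0.0124  0.0187] x -0.0003 0.0043 y -0.0184 0.008
0.03 17 [ 0.0035 -0.0155  0.0347] x 0.0028 0.0041 y -0.0184 -0.0127
0.06 14 [ 0.0036 -0.0008  0.0629] x 0.0025 0.004 y -0.0032 0.0017
```

View pics/s3.png

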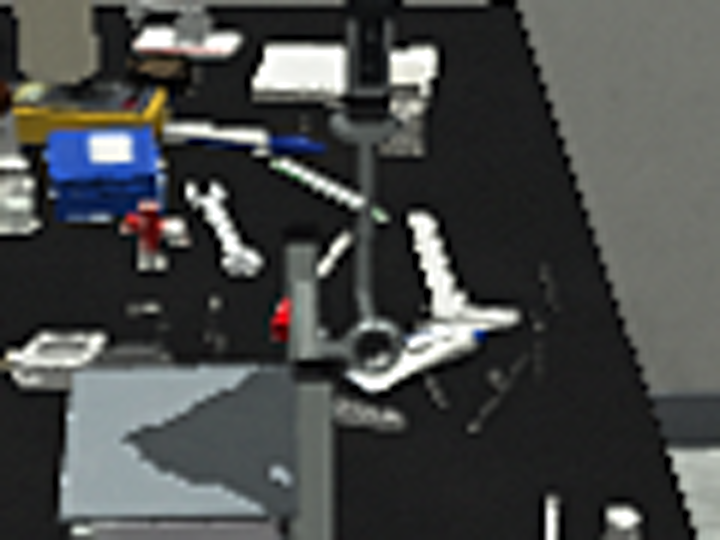

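In the side view the shaft drops right behind the eye at (370,345), and the measured toe and eye centres agree to within 1 mm. Slide along +y.

```bash
python3 -m jog '[0,-0.08,0,0,0,0, 0,-0.14,0,0,0,0, 0,-0.2,0,0,0,0, 0,-0.2,0,0,0,0]'|grep -E "pos|force"; python3 -m jog '[0,-0.08,0,0,0,0, 0,-0.14,0,0,0,0, 0,-0.2,0,0,0,0, 0,-0.22,0,0,0,0, 0,-0.22,0,0,0,0, 0,-0.22,0,0,0,0]'
python3 - <<'E'
from h import *
s=manip.state(); tp=s["tool_pos"]; print(tp, s["contact_force"])
f=grab("wrist"); u,v=map(int,proj(f,[.524,-.358,.18])); a=f["img"][max(v-60,0):v+60,u-80:u+80]; cv2.imwrite("pics/w3.png",cv2.resize(a,None,fx=4,fy=4,interpolation=cv2.INTER_CUBIC))
E
```

```text
tool_pos: [0.5241, -0.3793, 0.298]
contact_force: [0.3, 0.2, -2.0]
grasp_force: 59.0
time: 11.45
tool_pos: [0.5237, -0.358, 0.2978]
tool_rot: [0.0, 1.0, 0.006, 0.0]
contact_force: [-0.4, -0.3, -1.3]
gripper_width: 0.206
grasp_force: 59.0
[ 0.52367455 -0.35801487  0.29778164] [-0.36076827 -0.34623688 -1.29301994]
```

View pics/w3.png

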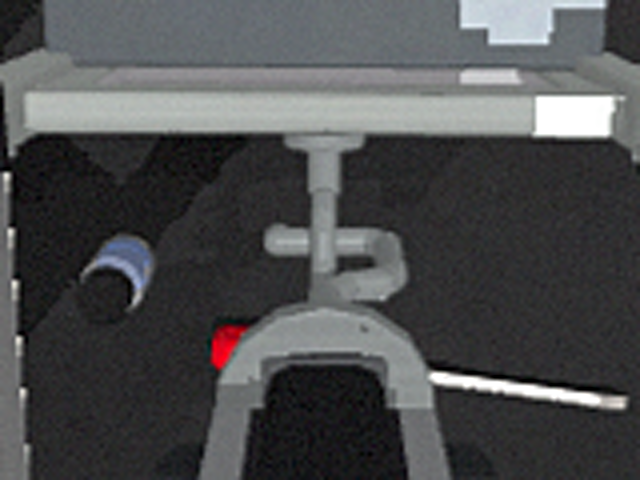

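The wrist view shows the toe through the eye with the lip out on the left (+y) side at (270,240). Draw down slowly.

```bash
for i in 1; do python3 -m jog '[0,0,0.03,0,0,0, 0,0,0.06,0,0,0, 0,0,0.09,0,0,0, 0,0,0.12,0,0,0, 0,0,0.15,0,0,0, 0,0,0.18,0,0,0]'|grep -E "time|tool_pos|contact"; python3 -m jog '[0,0,0.03,0,0,0, 0,0,0.06,0,0,0, 0,0,0.09,0,0,0, 0,0,0.12,0,0,0, 0,0,0.15,0,0,0, 0,0,0.18,0,0,0]'|grep -E "time|tool_pos|contact"; done
```

```text
time: 12.25
tool_pos: [0.5238, -0.358, 0.2807]
contact_force: [-1.7, 1.0, 4.5]
time: 13.0
tool_pos: [0.5239, -0.358, 0.2628]
contact_force: [-1.4, 1.1, 6.5]
```

```bash
python3 -m jog '[0,0,0.03,0,0,0, 0,0,0.06,0,0,0, 0,0,0.09,0,0,0, 0,0,0.12,0,0,0, 0,0,0.15,0,0,0, 0,0,0.18,0,0,0]'|grep -E "time|tool_pos|contact"; python3 -m jog '[0,0,0.03,0,0,0, 0,0,0.06,0,0,0, 0,0,0.09,0,0,0, 0,0,0.12,0,0,0]'|grep -E "time|tool_pos|contact";python3 -m jog '[0,0,0.02,0,0,0, 0,0,0.04,0,0,0, 0,0,0.06,0,0,0]'|grep -E "time|tool_pos|contact"
```

```text
time: 13.75
tool_pos: [0.5239, -0.358, 0.2451]
contact_force: [-2.2, 2.2, 6.9]
time: 14.25
tool_pos: [0.524, -0.358, 0.2333]
contact_force: [-0.9, 1.9, 7.6]
time: 14.62
tool_pos: [0.524, -0.358, 0.2274]
contact_force: [-2.2, 1.8, 7.2]
```

```bash
python3 -m jog '[0,0,0.01,0,0,0, 0,0,0.02,0,0,0, 0,0,0.03,0,0,0, 0,0,0.04,0,0,0, 0,0,0.05,0,0,0, 0,0,0.06,0,0,0]'|grep -E "time|tool_pos|contact"; python3 -m jog '[0,0,0.005,0,0,0, 0,0,0.01,0,0,0]'|grep -E "tool_pos|contact";python3 -m jog '[0,0,0.005,0,0,0, 0,0,0.01,0,0,0]'|grep -E "tool_pos|contact"
```

```text
time: 15.38
tool_pos: [0.524, -0.3581, 0.2216]
contact_force: [-2.5, 2.3, 7.3]
tool_pos: [0.524, -0.3581, 0.2206]
contact_force: [-2.0, 1.8, 9.7]
tool_pos: [0.524, -0.3581, 0.2196]
contact_force: [-1.5, 1.5, 7.8]
```

```bash
for k in 1; do python3 -m jog '[0,0,0.004,0,0,0, 0,0,0.004,0,0,0]'|grep -E "tool_pos|contact"; python3 -m jog '[0,0,0.004,0,0,0, 0,0,0.004,0,0,0]'|grep -E "tool_pos|contact"; python3 -m jog '[0,0,0.004,0,0,0, 0,0,0.004,0,0,0]'|grep -E "tool_pos|contact"; python3 -m jog '[0,0,0.004,0,0,0, 0,0,0.004,0,0,0]'|grep -E "tool_pos|contact"; done
```

```text
tool_pos: [0.524, -0.3581, 0.2192]
contact_force: [-2.7, 2.3, 8.9]
tool_pos: [0.524, -0.3581, 0.2188]
contact_force: [-1.0, 1.1, 7.3]
tool_pos: [0.524, -0.3581, 0.2184]
contact_force: [-0.6, 2.2, 7.5]
tool_pos: [0.524, -0.3581, 0.218]
contact_force: [-1.5, 2.5, 8.0]
```

```bash
for k in 1; do python3 -m jog '[0,0,0.004,0,0,0, 0,0,0.004,0,0,0]'|grep -E "tool_pos|contact"; python3 -m jog '[0,0,0.004,0,0,0, 0,0,0.004,0,0,0]'|grep -E "tool_pos|contact"; python3 -m jog '[0,0,0.004,0,0,0, 0,0,0.004,0,0,0]'|grep -E "tool_pos|contact"; done
```

```text
tool_pos: [0.524, -0.3581, 0.2176]
contact_force: [-1.8, 1.4, 9.1]
tool_pos: [0.524, -0.3581, 0.2172]
contact_force: [-2.1, 2.9, 8.3]
tool_pos: [0.524, -0.3581, 0.2168]
contact_force: [-1.9, 1.6, 8.8]
```

```bash
for k in 1; do python3 -m jog '[0,0,0.004,0,0,0, 0,0,0.004,0,0,0]'|grep -E "tool_pos|contact"; python3 -m jog '[0,0,0.004,0,0,0, 0,0,0.004,0,0,0]'|grep -E "tool_pos|contact"; python3 -m jog '[0,0,0.004,0,0,0, 0,0,0.004,0,0,0]'|grep -E "tool_pos|contact"; done
```

```text
tool_pos: [0.524, -0.3581, 0.2164]
contact_force: [-1.8, 1.7, 8.3]
tool_pos: [0.5241, -0.3581, 0.2161]
contact_force: [-1.5, 1.8, 8.9]
tool_pos: [0.5241, -0.3581, 0.2161]
contact_force: [-1.6, 1.5, 9.3]
```

```bash
for k in 1; do python3 -m jog '[0,0,0.003,0,0,0, 0,0,0.003,0,0,0]'|grep -E "tool_pos|contact|time"; python3 -m jog '[0,0,0.003,0,0,0, 0,0,0.003,0,0,0]'|grep -E "tool_pos|contact"; done
```

```text
time: 18.62
tool_pos: [0.5241, -0.3581, 0.2161]
contact_force: [-2.8, 2.4, 10.3]
tool_pos: [0.5242, -0.3582, 0.2161]
contact_force: [-1.9, 3.6, 11.0]
```

```bash
for k in 1; do python3 -m jog '[0,0,0.005,0,0,0, 0,0,0.005,0,0,0]'|grep -E "tool_pos|contact|time"; python3 -m jog '[0,0,0.005,0,0,0, 0,0,0.005,0,0,0]'|grep -E "tool_pos|contact"; done
```

```text
time: 19.12
tool_pos: [0.5242, -0.3582, 0.216]
contact_force: [-3.4, 3.7, 12.4]
tool_pos: [0.5243, -0.3582, 0.216]
contact_force: [-3.3, 3.0, 14.5]
```

```bash
for k in 1; do python3 -m jog '[0,0,0.005,0,0,0, 0,0,0.005,0,0,0, 0,0,0.005,0,0,0]'|grep -E "tool_pos|contact|time"; python3 -m jog '[0,0,0,0,0,0]'|grep -E "contact";  python3 -m jog '[0,0,0,0,0,0]'|grep -E "contact"; python3 -m jog '[0,0,0,0,0,0]'|grep -E "contact"; done
```

```text
time: 19.75
tool_pos: [0.5243, -0.3582, 0.2159]
contact_force: [-3.9, 3.8, 15.3]
contact_force: [-3.8, 3.4, 15.7]
contact_force: [-3.4, 4.0, 15.7]
contact_force: [-4.4, 3.7, 15.9]
```

```bash
python3 -m jog '[0,0,0.002,0,0,0, 0,0,0.002,0,0,0, 0,0,0.002,0,0,0, 0,0,0.002,0,0,0, 0,0,0.002,0,0,0, 0,0,0.002,0,0,0, 0,0,0.002,0,0,0]'|grep -E "tool_pos|contact|time"
python3 - <<'E'
from h import *
f=grab("wrist"); p=cloud(f).reshape(-1,3)
e=p[(abs(p[:,0]-.524)<.02)&(abs(p[:,1]+.358)<.012)&(p[:,2]>.06)&(p[:,2]<.16)]; print(np.percentile(e,[2,50,98],axis=0).round(4).tolist())
e=p[(p[:,0]>.548)&(p[:,0]<.565)&(abs(p[:,1]+.358)<.06)&(p[:,2]>.06)&(p[:,2]<.16)]; print(np.percentile(e,[2,50,98],axis=0).round(4).tolist())
E
```

```text
time: 21.0
tool_pos: [0.5243, -0.3583, 0.2159]
contact_force: [-3.5, 3.1, 15.9]
[[0.5208, -0.3695, 0.0977], [0.5267, -0.3588, 0.1126], [0.543, -0.347, 0.1471]]
[[0.5495, -0.4152, 0.1105], [0.5573, -0.3576, 0.1133], [0.5648, -0.3002, 0.1279]]
```

```bash
python3 -m jog '[0,0,0.003,0,0,0, 0,0,0.003,0,0,0, 0,0,0.003,0,0,0, 0,0,0.003,0,0,0, 0,0,0.003,0,0,0, 0,0,0.003,0,0,0]'|grep -E "tool_pos|contact|time"
python3 -m jog '[0,0,-0.01,0,0,0, 0,0,-0.02,0,0,0, 0,0,-0.03,0,0,0, 0,0,-0.03,0,0,0]'|grep -E "tool_pos|contact|time"
python3 -m jog '[0,0,-0.01,0,0,0, 0,0,-0.02,0,0,0, 0,0,-0.02,0,0,0]'|grep -E "tool_pos|contact|time"
python3 -m jog '[0,0,-0.01,0,0,0, 0,0,-0.02,0,0,0, 0,0,-0.02,0,0,0]'|grep -E "tool_pos|contact|time"
```

```text
time: 21.8
tool_pos: [0.5243, -0.3583, 0.2159]
contact_force: [-3.6, 3.6, 16.3]
time: 22.3
tool_pos: [0.524, -0.3581, 0.2161]
contact_force: [-2.6, 2.2, 7.8]
time: 22.68
tool_pos: [0.5238, -0.358, 0.2163]
contact_force: [-1.5, 1.8, 4.8]
time: 23.05
tool_pos: [0.5234, -0.3577, 0.2172]
contact_force: [0.1, 0.3, -0.8]
```

```bash
python3 -m jog '[0,0,-0.02,0,0,0, 0,0,-0.04,0,0,0, 0,0,-0.06,0,0,0, 0,0,-0.075,0,0,0, 0,0,-0.075,0,0,0, 0,0,-0.075,0,0,0]'|grep -E "tool_pos|contact|time"
python3 - <<'E'
from h import *
tp=manip.state()["tool_pos"]; o=tp+[0,0,-.129]; print(tp)
f=grab("wrist"); p=cloud(f).reshape(-1,3)
for nm,b in (("toe right",(-.02,-.006)),("toe left",(.006,.022)),("eye",(-.003,.003))):
    q=p[(abs(p[:,0]-.524)<.018)&(p[:,1]-o[1]>b[0])&(p[:,1]-o[1]<b[1])&(p[:,2]>.085)&(p[:,2]<.127)]; print(nm,len(q),(np.percentile(q,[3,50,97],axis=0)).round(4).tolist())
e=p[(p[:,0]>.548)&(p[:,0]<.565)&(abs(p[:,1]+.358)<.06)&(p[:,2]>.06)&(p[:,2]<.16)]; print(np.percentile(e,[2,50,98],axis=0).round(4).tolist())
u,v=map(int,proj(f,[.524,-.358,.11])); a=f["img"][max(v-45,0):v+45,u-60:u+60]; cv2.imwrite("pics/w4.png",cv2.resize(a,None,fx=6,fy=6,interpolation=cv2.INTER_CUBIC))
E
```

```text
time: 23.8
tool_pos: [0.5236, -0.3579, 0.2257]
contact_force: [-0.0, 0.7, -1.9]
[ 0.5236396  -0.35787536  0.22565787]
toe right 81 [[0.5213, -0.3751, 0.1075], [0.5263, -0.3692, 0.1111], [0.5276, -0.3643, 0.1264]]
toe left 66 [[0.5211, -0.3514, 0.1031], [0.5246, -0.3474, 0.1088], [0.5271, -0.3433, 0.1105]]
eye 159 [[0.5184, -0.3602, 0.1068], [0.5307, -0.3574, 0.1169], [0.5411, -0.3552, 0.1198]]
[[0.5494, -0.4152, 0.1109], [0.5575, -0.3579, 0.1134], [0.5648, -0.3004, 0.1279]]
```

View pics/w4.png

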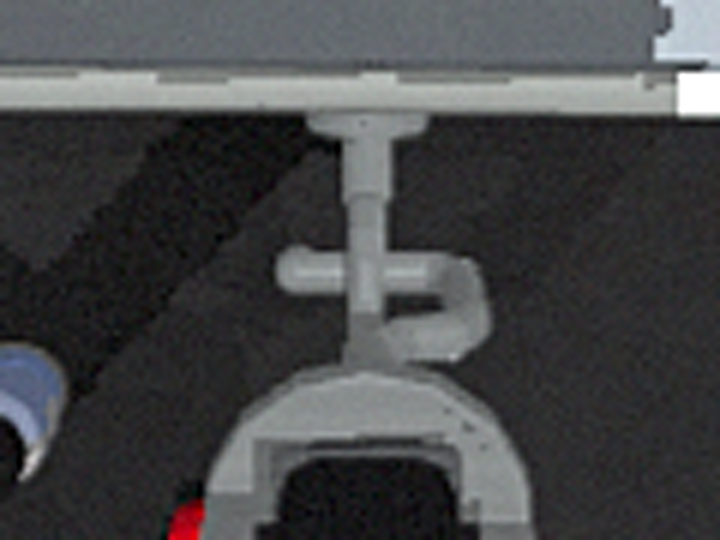

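The picture shows the hook floating free in the eye and the rail has not moved. The toe and lip span z 0.097–0.109 inside a hole of 0.0935–0.1135. Slide out along −y.

```bash
python3 -m jog '[0,0.06,0,0,0,0, 0,0.12,0,0,0,0, 0,0.18,0,0,0,0, 0,0.22,0,0,0,0]'|grep -E "tool_pos|contact|time"; python3 -m jog '[0,0.06,0,0,0,0, 0,0.12,0,0,0,0, 0,0.18,0,0,0,0, 0,0.23,0,0,0,0, 0,0.23,0,0,0,0]'|grep -E "tool_pos|contact|time"
python3 - <<'E'
from h import *
f=grab("wrist"); p=cloud(f).reshape(-1,3)
e=p[(p[:,0]>.548)&(p[:,0]<.565)&(abs(p[:,1]+.358)<.06)&(p[:,2]>.06)&(p[:,2]<.16)]; print(np.percentile(e,[2,50,98],axis=0).round(4).tolist())
s=manip.state(); print(s["tool_pos"], s["contact_force"], s["joint_pos"].round(2))
E
```

```text
time: 24.35
tool_pos: [0.5239, -0.3805, 0.2256]
contact_force: [-0.4, 0.3, -1.1]
time: 24.98
tool_pos: [0.5242, -0.4032, 0.2256]
contact_force: [0.5, 0.4, -0.1]
[[0.5496, -0.4155, 0.1107], [0.5574, -0.3581, 0.1133], [0.5648, -0.3006, 0.1277]]
[ 0.52421594 -0.4029975   0.22565547] [ 0.39810916  0.42883215 -1.45595302] [-0.77  0.14  1.53  0.    1.47  0.79]
```

```bash
python3 -m jog '[0,0,-0.5,0,0,0, 0,0,-1,0,0,0, 0,0,-1,0,0,0]'|grep tool_pos; python3 -m jog '[0,0,-0.3,0,0,0, 0,0,-0.4,0,0,0, 0,0,-0.4,0,0,0]'|grep tool_pos;  python3 -m jog '[0,-0.5,0,0,0,0, 0,-1,0,0,0,0]'|grep tool_pos; python3 -m jog '[0,-0.5,0,0,0,0, 0,-1,0,0,0,0]'|grep tool_pos;python3 -m jog '[0,-0.5,0,0,0,0, 0,-1,0,0,0,0]'|grep tool_pos;python3 -m jog '[0,-0.5,0,0,0,0, 0,-1,0,0,0,0]'|grep tool_pos;python3 -m jog '[0,-0.5,0,0,0,0, 0,-1,0,0,0,0]'|grep tool_pos;python3 -m jog '[0,-0.4,0,0,0,0, 0,-0.73,0,0,0,0, 0,-0.73,0,0,0,0, 0,-0.73,0,0,0,0]'
python3 -c "
from h import *
print(rows((.4453,.1707,.365),-5.5))"
```

```text
tool_pos: [0.5259, -0.4041, 0.333]
tool_pos: [0.5244, -0.4029, 0.3658]
tool_pos: [0.5224, -0.3018, 0.3631]
tool_pos: [0.5211, -0.2011, 0.3635]
tool_pos: [0.5198, -0.1011, 0.3636]
tool_pos: [0.5185, -0.0013, 0.3637]
tool_pos: [0.5173, 0.0987, 0.3637]
time: 27.52
tool_pos: [0.5168, 0.1696, 0.3644]
tool_rot: [0.0, 1.0, 0.006, -0.001]
contact_force: [-0.3, -0.3, -1.3]
gripper_width: 0.204
grasp_force: 59.2
([-0.715, -0.02, -0.004], [0.0003, 0.0006, 0.0345])
```

```bash
python3 -m jog '[-0.4,-0.01,0,0,0,0.018, -0.715,-0.02,0,0,0,0.0345, -0.715,-0.02,0,0,0,0.0345, -0.715,-0.02,0,0,0,0.0345]'|grep tool_pos; python3 -m jog '[0,0,0.3,0,0,0, 0,0,0.6,0,0,0, 0,0,0.65,0,0,0, 0,0,0.65,0,0,0, 0,0,0.65,0,0,0]'|grep -E "time|tool_pos"
python3 - <<'E'
from h import *
s=manip.state(); tp=s["tool_pos"]; print(rows((.4453,.1707,.154),-5.5)); o=tp+[0,0,-.129]; print(o)
for n in("wrist","side"):
    f=grab(n); p=cloud(f).reshape(-1,3)
    q=p[(abs(p[:,0]-o[0])<.02)&(abs(p[:,1]-o[1])<.03)&(p[:,2]>o[2]-.005)&(p[:,2]<o[2]+.1)]
    for lo in (-.004,.003,.015,.03,.06,.075,.09):
        w=q[(q[:,2]-o[2]>=lo)&(q[:,2]-o[2]<lo+.01)]
        if len(w): print(n,lo,len(w),(w.mean(0)-o).round(4),"x",(w[:,0]-o[0]).min().round(4),(w[:,0]-o[0]).max().round(4),"y",(w[:,1]-o[1]).min().round(4),(w[:,1]-o[1]).max().round(4))
    q=p[(p[:,0]>.38)&(p[:,0]<.5)&(p[:,1]>.1)&(p[:,1]<.26)&(p[:,2]>.126)&(p[:,2]<.134)]; r=cv2.minAreaRect(q[:,:2].astype(np.float32)*1000); print("plate",np.round(r[0],1),np.round(r[1],1),r[2])
f=load("wrist"); u,v=map(int,proj(f,[.445,.17,.15])); print(u,v); a=f["img"][max(v-60,0):v+60,u-80:u+80]; cv2.imwrite("pics/w5.png",cv2.resize(a,None,fx=5,fy=5,interpolation=cv2.INTER_CUBIC))
E
```

```text
tool_pos: [0.446, 0.1704, 0.3656]
time: 28.65
tool_pos: [0.4464, 0.1712, 0.3024]
([-0.014, 0.007, 1.484], [-0.0002, -0.0008, -0.0])
[0.44642838 0.17121542 0.17341391]
wrist -0.004 2 [0.0044 0.0114 0.0052] x 0.0042 0.0045 y 0.0094 0.0135
wrist 0.003 136 [0.0016 0.0028 0.0117] x -0.0034 0.0052 y -0.0137 0.0147
wrist 0.015 20 [ 0.0018 -0.0147  0.0202] x 0.0001 0.0029 y -0.0181 -0.0119
wrist 0.03 24 [ 0.0013 -0.0158  0.0356] x -0.0035 0.0025 y -0.0184 -0.0125
wrist 0.06 11 [ 0.0034 -0.0003  0.0623] x 0.0022 0.004 y -0.0031 0.0018
plate [445.7 170.6] [90.1 45.9] 84.486328125
side -0.004 4 [0.0013 0.0158 0.0044] x -0.0016 0.0035 y 0.0134 0.0175
side 0.003 48 [0.0006 0.0048 0.0102] x -0.0039 0.0043 y -0.0137 0.0175
side 0.015 10 [-0.0013 -0.0111  0.0199] x -0.0033 0.001 y -0.0134 -0.0095
side 0.03 10 [-0.0001 -0.0115  0.0323] x -0.0041 0.0017 y -0.014 -0.0093
side 0.06 11 [-0.0001  0.0041  0.065 ] x -0.0033 0.0023 y 0.0027 0.0065
side 0.075 18 [0.0003 0.0034 0.0801] x -0.0039 0.003 y 0.0007 0.0047
side 0.09 5 [0.0003 0.0041 0.0914] x -0.003 0.0027 y 0.0027 0.005
plate [444.7 170.5] [88.4 46.2] 84.4991455078125
248 177
```

View pics/w5.png

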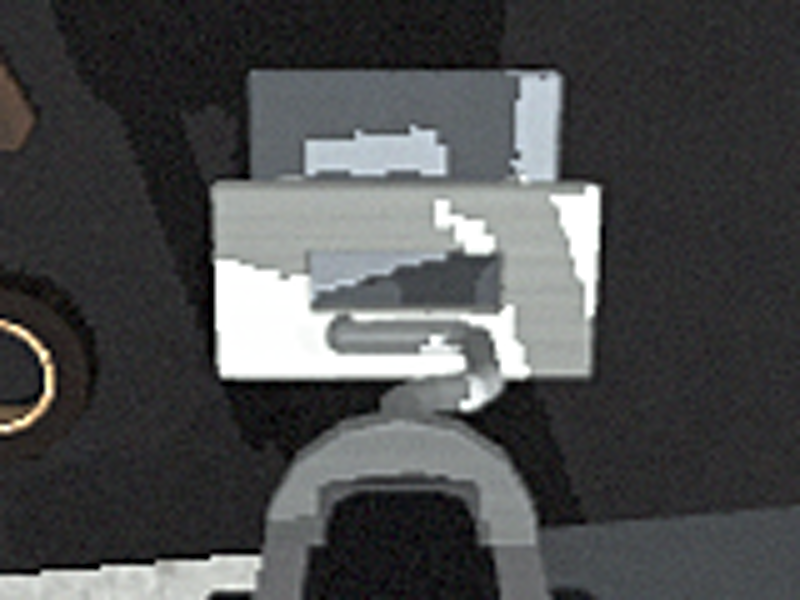

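The hook is parallel to the slot, with the toe at (330–490,335) over the slot at (310–500,280). The apparent offset is height parallax, since the measured axes agree within 1 mm. Lower it.

```bash
python3 -m jog '[-0.01,0,0.2,0,0,0, -0.01,0.005,0.35,0,0,0, -0.01,0.005,0.5,0,0,0, -0.01,0.005,0.65,0,0,0, -0.01,0.005,0.65,0,0,0]'|grep -E "tool_pos|contact"; python3 -m jog '[0,0,0.15,0,0,0, 0,0,0.3,0,0,0, 0,0,0.45,0,0,0, 0,0,0.6,0,0,0, 0,0,0.7,0,0,0, 0,0,0.7,0,0,0]'|grep -E "time|tool_pos|contact"; python3 -c "
from h import *
print(rows((.4453,.1707,.1545),-5.5))"
```

```text
tool_pos: [0.4435, 0.1706, 0.2335]
contact_force: [0.8, -0.2, -0.3]
time: 30.12
tool_pos: [0.4439, 0.1706, 0.1645]
contact_force: [0.3, 0.6, -1.2]
([0.014, -0.002, 0.1], [0.0002, 0.0006, 0.0])
```

```bash
python3 -m jog '[0.013,0,0.03,0,0,0, 0.013,0,0.06,0,0,0, 0.013,0,0.08,0,0,0, 0.013,0,0.08,0,0,0]'|grep -E "tool_pos|contact"; python3 -m jog '[0,0,0.008,0,0,0, 0,0,0.008,0,0,0]'|grep -E "time|tool_pos|contact"; python3 -m jog '[0,0,0.007,0,0,0, 0,0,0.007,0,0,0]'|grep -E "time|tool_pos|contact"
```

```text
tool_pos: [0.4458, 0.1707, 0.1576]
contact_force: [1.2, 0.2, -1.0]
time: 30.88
tool_pos: [0.4458, 0.1707, 0.1569]
contact_force: [-0.2, -0.6, -2.1]
time: 31.12
tool_pos: [0.4458, 0.1706, 0.1562]
contact_force: [0.5, -0.1, -1.7]
```

```bash
python3 -m jog '[0,0,0.008,0,0,0, 0,0,0.008,0,0,0]'|grep -E "tool_pos|contact"; python3 -m jog '[0,0,0.008,0,0,0, 0,0,0.008,0,0,0]'|grep -E "time|tool_pos|contact"; python3 -m jog '[0,0,0.006,0,0,0, 0,0,0.006,0,0,0]'|grep -E "time|tool_pos|contact"
```

```text
tool_pos: [0.4458, 0.1706, 0.1553]
contact_force: [0.4, 0.0, -0.6]
time: 31.62
tool_pos: [0.4457, 0.1706, 0.1545]
contact_force: [0.2, -1.1, -1.1]
time: 31.88
tool_pos: [0.4458, 0.1706, 0.1539]
contact_force: [-0.7, 0.3, -1.5]
```

```bash
python3 -m jog '[0,0,0.006,0,0,0, 0,0,0.006,0,0,0]'|grep -E "tool_pos|contact"; python3 -m jog '[0,0,0.006,0,0,0, 0,0,0.006,0,0,0]'|grep -E "time|tool_pos|contact"
```

```text
tool_pos: [0.4459, 0.1707, 0.1535]
contact_force: [-0.5, -1.0, 1.5]
time: 32.38
tool_pos: [0.4459, 0.1707, 0.1535]
contact_force: [-3.2, -0.5, 4.1]
```

Seated: the force has turned upward at TCP z 0.1535, the same height as at the grasp. Release and retreat.

```bash
python3 -m jog '[0,0,-0.006,0,0,0, 0,0,-0.006,0,0,0]'|grep contact; python3 -m jog '[0,0,0,0,0,0, 0,0,0,0,0,0, 0,0,0,0,0,0, 0,0,0,0,0,0, 0,0,0,0,0,0, 0,0,0,0,0,0, 0,0,0,0,0,0, 0,0,0,0,0,0]' 85|grep -E "grip|contact|pos"; python3 -m jog '[0,0,-0.2,0,0,0, 0,0,-0.5,0,0,0, 0,0,-1,0,0,0]'|grep -E "tool_pos|contact"; python3 -m jog '[-0.5,0,-0.5,0,0,0, -0.6,0,-1,0,0,0, -0.6,0,-1,0,0,0, -0.6,0,-1,0,0,0]'|grep -E "time|tool_pos|contact"
python3 - <<'E'
from h import *
for n in("wrist","side","top"):
    f=grab(n); p=cloud(f).reshape(-1,3)
    g=lambda x0,x1,y0,y1,z0,z1:p[(p[:,0]>x0)&(p[:,0]<x1)&(p[:,1]>y0)&(p[:,1]<y1)&(p[:,2]>z0)&(p[:,2]<z1)]
    for k,b in dict(collar=(.38,.5,.1,.26,.1335,.139),handle=(.38,.5,.1,.26,.196,.22),rail=(.548,.565,-.42,-.3,.06,.16),screw=(.38,.46,-.45,-.28,.006,.025),vial=(.44,.48,-.3,-.25,.045,.06)).items():
        q=g(*b)
        if len(q)>3: r=cv2.minAreaRect(q[:,:2].astype(np.float32)*1000); print(n,k,len(q),np.round(r[0],1),np.round(r[1],1),round(r[2],1),"z",np.percentile(q[:,2],[5,50,95]).round(4))
f=load("top"); cv2.imwrite("pics/top2.png",cv2.resize(f["img"],(768,576)))
E
```

```text
contact_force: [-1.5, -1.6, 3.0]
tool_pos: [0.4458, 0.1707, 0.1534]
contact_force: [0.6, 0.1, -0.5]
gripper_width: 0.998
tool_pos: [0.4446, 0.1704, 0.2523]
contact_force: [1.1, -0.1, 0.1]
time: 34.5
tool_pos: [0.3861, 0.1764, 0.3533]
contact_force: [-0.2, -0.6, 0.1]
wrist collar 208 [449.3 176.4] [46.7 29.6] 84.6 z [0.1354 0.1369 0.138 ]
wrist handle 432 [446.  170.6] [18.2 23.8] 84.6 z [0.1999 0.2031 0.2047]
side collar 86 [447.3 176.8] [26.7 34.9] 67.5 z [0.134  0.1354 0.1383]
side handle 105 [445.6 173.2] [20.2 25. ] 84.5 z [0.198  0.2013 0.2035]
side rail 11 [ 564.  -381.9] [65.8  0. ] 88.3 z [0.1229 0.1248 0.1256]
side screw 89 [ 420.4 -377.5] [139.5  17.1] 82.7 z [0.0069 0.0156 0.0192]
side vial 26 [ 463.9 -270. ] [19.1 15.7] 84.1 z [0.0472 0.051  0.0523]
top collar 59 [445.4 165.4] [78.6 34. ] 89.8 z [0.1339 0.1358 0.1389]
top handle 77 [445.2 168.8] [19.  24.7] 84.8 z [0.1978 0.2026 0.205 ]
top rail 322 [ 556.5 -360.4] [119.2  16.9] 89.9 z [0.0645 0.112  0.1279]
top screw 216 [ 416.6 -373. ] [ 53.7 147.6] 6.0 z [0.0077 0.0161 0.0216]
top vial 44 [ 464.4 -275.7] [17.3 20.1] 0.3 z [0.0497 0.0522 0.0552]
```

View pics/top2.png

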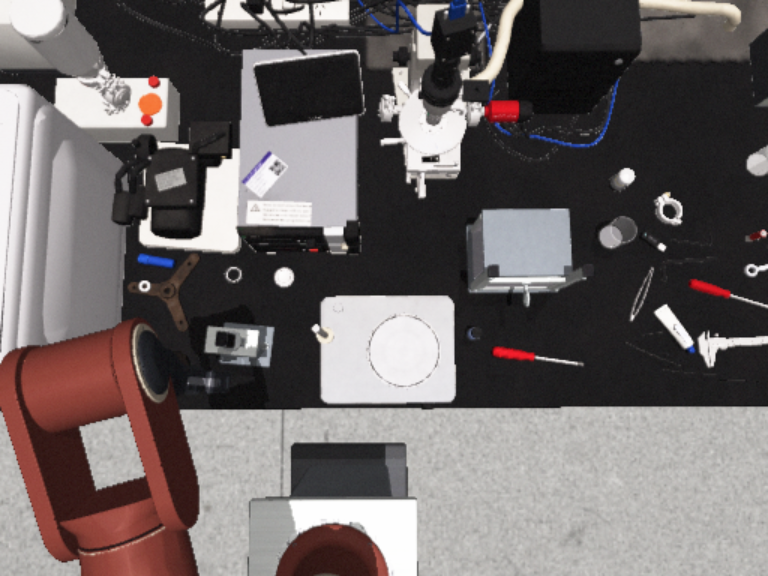

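The final top view shows the pole hanging in its stand at (227,341), the sash down with its eye at (527,295), and the bystanders where they were. The robot is clear, so I hand it in.

```bash
python3 -c "
from plant import manip
print(manip.job_done())"
```

```text
the job is handed in; nothing more can be done
None
```

The job is handed in: I drew the sash down onto its stop and seated it with a pull of about 17–18 N (wrist-force estimate), held for over half a second. The pole is unhooked and hanging upright in its stand, the sash and bystanders looked unmoved afterwards, and it took about 35 s; no verdict was shown.

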